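# Roll out the bent guide shaft

### The arm

A 6-joint arm with a two-finger parallel gripper is mounted at the origin on the work surface. World frame = base frame: x ahead of the robot, y to its left, z up, the work surface at z = 0. Lengths are in mm, angles in rad, forces in N, time in s.
With the tool pointing down it reaches from about 350 to 975 mm from the base axis. Payload 7.1 kg.
Tool frame: the origin (TCP) lies at the very end of the fingers, on their centre line; the grasp point (between the pads) lies tcp_to_grasp behind it (tcp_to_grasp is the distance from the TCP to the grasp point, in mm); z points along the fingers, x is the direction in which the jaws open and shut, and the axes are right-handed (so a half turn about z gives the same grasp; the last joint's range is limited). The gripper opens to 88 mm and grips with 3 to 60 N. Pads are 20 mm wide; open, the fingers measure 115 mm over their backs; the gripper's body (75 mm by 178 mm) begins 61 mm behind the grasp point.
Start: joints at [-1.31, 0.423, 1.63, -0, 1.089, -0.019], TCP at [172.62, -600.672, 222.675] pointing down, gripper open.
Joint ranges: [-3, 3], [-0.9, 2.11], [0.09, 2.58], [-1.31, 4.45], [0.11, 2.69], [-2.54, 2.54]. Speed limits (rad/s): [2.39, 2.39, 3.01, 3.14, 3.14, 3.14].

### API

Orientations are given as a rotation vector (axis times angle).
In Python, from workcell import get_obs, get_image, close_job, recognise, mark_of, tcp_to_grasp gives the robot as it stands. The module is installed in compiled form; this text tells all that it offers.
- The arm moves only by the tool move_arm, never from a script. Its argument "motion" is a list of rows, each a list of 7 numbers: the shift along the world's x, y, z in mm, then the turn, a rotation vector about the world's x, y, z in rad, then the finger opening in mm, from 0 to 87.8. A call has 1 to 5 rows; each row is the pose to reach, as a shift and turn from the pose commanded when the call began; what a row does not reach only later rows make up. A row lasts 1/12 s, in which the tool goes at most 41.7 mm and 7.16 degrees, less where a joint would pass 70% of its speed; a pose out of reach is approached as far as the arm can. A call with a gripper value outside its range is refused whole. The fingers move at their own pace and stop on an object; the grip force is fixed at half the most. Time passes only in rows, so rows that repeat a pose let the fingers close. It gives the time, the measured TCP pose, the force and the opening at its end, in the units of the state.
- get_obs(): the state, without advancing time (a new reading comes with each control period).
- get_image(name): name is "side" or "top" or "wrist"; returns a dict with "color" (480x640x3 uint8, red, green, blue), "mtx" (3x3 intrinsics, pixels), "camera_from_world" (4x4, takes a point from world to camera coordinates). Camera axes: x right, y up, looking along -z (the intrinsics and any distortion apply to the point x, -y, -z); pixel columns grow to the right and rows downward; lengths in mm; the calibration is good to about 2 mm. A picture is of the moment at which its call begins. There is no depth.
- close_job(): hands the job in, once; it reports no verdict.
Trained networks look in a picture, given as the dict that the camera call returned (one of the last four; its "shot" number tells which), for a name from the list of things; names that differ only in an ending like _2 or _b are one class to them, and where a whole thing is asked for, a point or a joint stands for the part that bears it (a point fixed in the world has none). Each returns a list of dicts, best first, with "p" (0 to 1); they miss things now and then, are a little off and sometimes report something else, mostly with a low value. They report only what shows in the picture. A call takes as long as a camera call.
- recognise(picture, label): "bbox" ([centre column, centre row, width, height] in pixels, round what is visible of it).
- mark_of(picture, label): "location" ([row, column] in pixels: a listed point, or the origin of a listed thing).
The state is a dict: "t": time; "qpos": joint angles; "qvel": joint speeds; "joint_torque": joint torques, N m; "ee_pos": TCP position; "orientation": TCP orientation; "ft_force": force on the tool from outside, world axes, zero at the start; "moment": the same for the moment, N m; "width": finger opening in mm.
Only numpy, scipy, OpenCV 4.12 (cv2) and the standard library are available. Lean on these libraries where they do the work, as an engineer would, in place of code of your own. Each camera call takes 0.05 s, during which the arm holds its last target. There are 200 camera calls.

### The job

The sampler's guide shafts lie on the granite plate and one of them was bent in a crash. Roll each shaft a full turn along the plate under a light fingertip, pressing with just a few newtons, to feel whether it runs true or lifts and rocks; lay the bent one in the empty reject tray and leave the straight ones lying on the plate. Never bear down hard on a shaft, and leave everything else on the bench where it is.

Things in the scene. Friction and masses are not known exactly. Their poses are not given: they have to be found in the camera images.
- shaft_1: ground steel guide shaft, a plain cylinder 10 mm in diameter, 120 mm long, 74 g, lying on the plate; straight, or bowed 2.5 mm (middle against ends). At rest a bow lies flat, so its height shows nothing. Name and place do not tell which is bent. Origin on the axis at mid-length, 5 mm above the plate; own x along its length, within 0.15 rad of the plate's x (y, z turn as it rolls).
- shaft_2: ground steel guide shaft, a plain cylinder 10 mm in diameter, 120 mm long, 74 g, lying on the plate; straight, or bowed 2.5 mm (middle against ends). At rest a bow lies flat, so its height shows nothing. Name and place do not tell which is bent. Origin on the axis at mid-length, 5 mm above the plate; own x along its length, within 0.15 rad of the plate's x (y, z turn as it rolls).
- shaft_3: ground steel guide shaft, a plain cylinder 10 mm in diameter, 120 mm long, 74 g, lying on the plate; straight, or bowed 2.5 mm (middle against ends). At rest a bow lies flat, so its height shows nothing. Name and place do not tell which is bent. Origin on the axis at mid-length, 5 mm above the plate; own x along its length, within 0.15 rad of the plate's x (y, z turn as it rolls).
- plate: dark granite inspection plate, 240 (x) x 360 (y) mm, fixed, on short feet. Origin under its middle; its flat, level, hard top lies 50 mm above the origin (own z up). Its height, place and yaw vary a little. The three shafts lie on it side by side, about 90 mm apart in its y, each with at least 40 mm of free plate on its +y side.
- reject_tray: the reject tray: an empty open grey plastic box 180 (x) x 130 (y) x 40 mm high, walls and floor 3 mm thick, fixed to the bench, to the left or the right of the plate. Origin at the centre of its underside; own z up.
- vial_rack: bystander, fixed: aluminium block with rows of small amber vials, 170 x 120 x 53 mm, on the other side of the plate from the reject tray. Origin at the centre of its underside.
- bearing_a: bystander: linear bearing sleeve, 19 mm in diameter, 29 mm high, standing on the plate by a corner on its far (+x) edge. Origin at the centre of its underside.
- bearing_b: bystander: linear bearing sleeve, 19 mm in diameter, 29 mm high, standing on the plate by a corner on its far (+x) edge. Origin at the centre of its underside.
- carriage: bystander: aluminium sampler carriage block, 70 x 90 x 57 mm, beyond the plate. Origin at the centre of its underside.
- wash_bottle: bystander: white plastic bottle 60 mm in diameter, 150 mm high, beyond the plate. Origin at the centre of its underside.
- screwdriver: bystander: screwdriver lying beyond the plate.
- septa_jar: bystander: small glass jar, 52 mm in diameter, 60 mm high, between the robot and the tray or rack on the right. Origin at the centre of its underside.
- hex_key: bystander: L-shaped hex key, 90 x 22 mm, 6 mm thick, lying between the robot and the tray or rack on the left.

How it is judged:
By the outcome, as a careful person would: the job done as asked, in the order asked, and still so for the second after the job is handed in, with the robot touching nothing.
It also fails if it takes over 72 s, if anything falls off the work surface, if the arm or the gripper's body presses on something with over 40 N, if the wrist force passes 120 N, or if a joint passes its speed limit or range.

## Working session

There is one attempt and no reset: what is moved stays moved. The work goes in short steps, Python scripts to look and compute and a tool call to move; the robot and the scene stay as the last step left them, time stands still between calls to the robot, and variables do not carry over. Pictures are saved under pics/ and viewed, about 8 in all and at most 12, crops included, and the job is handed in when it is done.

Besides the shell and the picture viewer there is one more tool, called as name([rows], argument=value, ...), one row to a line, values as JSON. move_arm: Moves the arm, as the interface text tells. Its arguments: {"type":"object","properties":{"motion":{"type":"array"}},"required":["motion"]}

```bash
mkdir -p pics; cat > h.py <<'E'
import numpy as np,cv2
from workcell import *
def ray(im,uv):
    T=np.array(im["camera_from_world"]);K=np.array(im["mtx"]);R=T[:3,:3];c=-R.T@T[:3,3]
    d=np.linalg.inv(K)@np.array([uv[0],uv[1],1.]);d=R.T@(d*[1,-1,-1]);return c,d
def onz(im,uv,z):
    c,d=ray(im,uv);return c+d*(z-c[2])/d[2]
def tri(a,ua,b,ub):
    c1,d1=ray(a,ua);c2,d2=ray(b,ub)
    s=np.linalg.lstsq(np.c_[d1,-d2],c2-c1,rcond=None)[0];p,q=c1+s[0]*d1,c2+s[1]*d2
    return (p+q)/2,np.linalg.norm(p-q)
def save(im,n,crop=None,k=1):
    i=im["color"][:,:,::-1]
    if crop: i=i[crop[1]:crop[3],crop[0]:crop[2]]
    cv2.imwrite("pics/"+n,cv2.resize(i,None,fx=k,fy=k,interpolation=cv2.INTER_CUBIC))
E
python3 - <<'E'
from h import *
np.set_printoptions(precision=1,suppress=True)
t=get_image("top");s=get_image("side");save(t,"top.png");save(s,"side.png")
for n in["shaft_1","plate","reject_tray","vial_rack","bearing_a"]:
    for im,m in((t,"top"),(s,"side")):
        print(n,m,[(round(d["p"],2),np.round(d["location"][::-1])) for d in mark_of(im,n)[:4]],[(round(d["p"],2),np.round(d["bbox"])) for d in recognise(im,n)[:4]])
print(tcp_to_grasp, get_obs())
for im in(t,s):print(ray(im,(320,240)))
E
```

```text
shaft_1 top [(0.74, array([331., 240.])), (0.7, array([373., 236.])), (0.63, array([379., 197.])), (0.46, array([291., 248.]))] [(0.76, array([375., 235.,   5.,  52.])), (0.51, array([335., 241.,   4.,  53.])), (0.46, array([296., 246.,   4.,  50.]))]
shaft_1 side [(0.71, array([347., 225.])), (0.7, array([326., 240.])), (0.65, array([329., 208.])), (0.61, array([312., 266.]))] [(0.72, array([311., 267.,  31.,  21.])), (0.68, array([329., 243.,  29.,  23.])), (0.52, array([350., 224.,  37.,  22.]))]
plate top [(0.92, array([322., 245.])), (0.24, array([380., 200.]))] [(0.66, array([324., 244., 158., 111.]))]
plate side [(0.75, array([322., 264.]))] [(0.97, array([320., 265., 155., 136.])), (0.68, array([221., 241.,  33.,  54.]))]
reject_tray top [(0.76, array([465., 249.]))] [(0.95, array([469., 251.,  64.,  75.]))]
reject_tray side [(0.82, array([407., 203.]))] [(0.83, array([407., 201.,  73.,  59.]))]
vial_rack top [(0.57, array([379., 200.])), (0.56, array([188., 260.]))] [(0.91, array([185., 261.,  58.,  74.])), (0.37, array([393., 148.,  40.,  36.]))]
vial_rack side [(0.73, arra
[... 319 characters left out ...]
, 208.])), (0.47, array([405., 205.])), (0.42, array([262., 267.]))] [(0.58, array([262., 264.,   7.,  10.])), (0.34, array([406., 201.,  71.,  58.])), (0.25, array([320., 265., 156., 133.]))]
18.700000000000003 {'t': 1.1, 'qpos': array([-1.3,  0.4,  1.6,  0. ,  1.1, -0. ]), 'qvel': array([-0., -0.,  0., -0., -0., -0.]), 'joint_torque': array([  0. , -54.5, -27.4,   0.1,   0. ,  -0. ]), 'ee_pos': array([ 172.6, -600.7,  222.7]), 'orientation': array([-2.5,  1.9, -0. ]), 'ft_force': array([-0.3, -0.1,  0.1]), 'moment': array([-0. , -0.1,  0. ]), 'width': 87.83158426821724}
(array([ 435.3,  -18.1, 1447.4]), array([ 0.1,  0. , -1. ]))
(array([ -54.1,  570.3, 1011.1]), array([ 0.5, -0.5, -0.7]))
```

View pics/top.png

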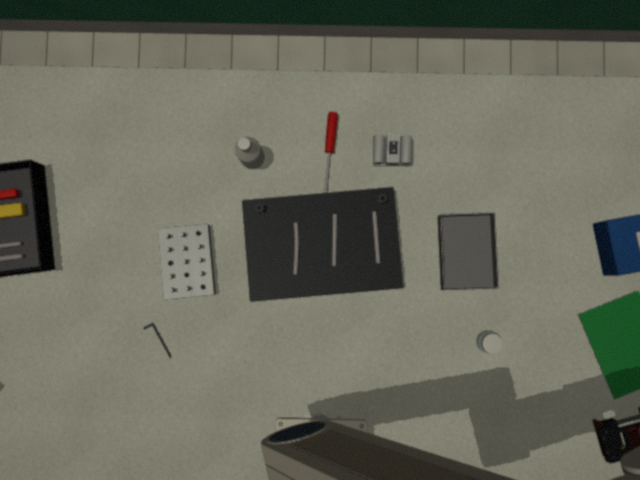

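View pics/side.png

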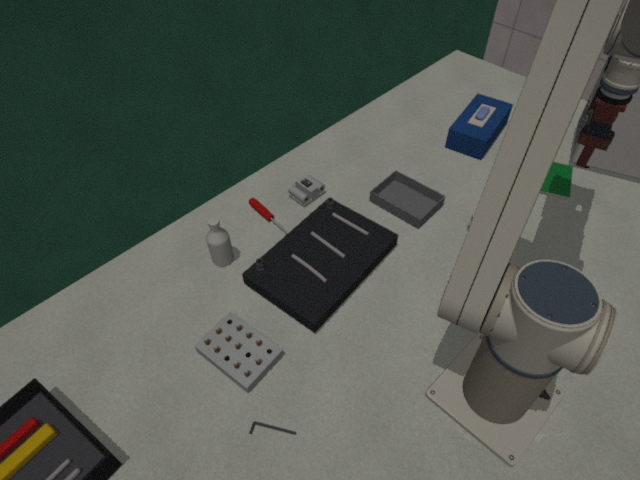

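The top view shows three shafts at columns 295, 335 and 376, with the tray on the right at (467,251) and the rack on the left at (186,261). The side view agrees. The left shaft may be slightly bowed. I'll measure next.

```bash
python3 - <<'E'
from h import *
from scipy.spatial.transform import Rotation as R
np.set_printoptions(precision=2,suppress=True)
t=get_image("top");s=get_image("side")
def segs(im,box):
    x0,y0,x1,y1=box;g=cv2.cvtColor(im["color"],cv2.COLOR_RGB2GRAY)[y0:y1,x0:x1]
    n,l,st,c=cv2.connectedComponentsWithStats((g>85).astype(np.uint8))
    out=[]
    for i in range(1,n):
        if st[i,4]<40: continue
        p=np.argwhere(l==i)[:,::-1].astype(float);m=p.mean(0);u=np.linalg.svd(p-m)[2][0]if 0 else np.linalg.eigh(np.cov(p.T))[1][:,1]
        pr=(p-m)@u;out.append((m+[x0,y0],m+u*pr.min()+[x0,y0],m+u*pr.max()+[x0,y0],st[i,4]))
    return out
A=segs(t,(280,208,390,280));B=segs(s,(285,208,372,285))
A=sorted(A,key=lambda a:a[0][0]);B=sorted(B,key=lambda a:a[0][0])
for a in A:print("top",a)
for b in B:print("side",b)
for a,b in zip(A,B):print("tri",tri(t,a[0],s,b[0]))
for z in(50,60,70):
  for a in A:
    p,q,r=[onz(t,x,z) for x in a[:3]];d=r-q;print(z,p[:2],q[:2],r[:2],"yaw",np.arctan(d[1]/d[0]),"len",np.hypot(*d[:2]))
  print("plate",[onz(t,x,z)[:2] for x in((243,201),(394,187),(403,287),(250,300))])
tb,sb=(465,251),(407,203)
print("tray",tri(t,tb,s,sb),onz(t,(467,251),20))
print(R.from_rotvec(get_obs()["orientation"]).as_matrix(),tcp_to_grasp)
E
```

```text
top (array([295.61, 247.94]), array([295.91, 223.  ]), array([295.3 , 273.02]), np.int32(148))
top (array([333.96, 238.42]), array([334.08, 214.  ]), array([333.84, 264.  ]), np.int32(145))
top (array([375.59, 236.83]), array([373.7 , 211.95]), array([377.5 , 262.04]), np.int32(150))
side (array([295.4 , 216.65]), array([313.24, 204.08]), array([281.22, 226.63]), np.int32(448))
side (array([309.02, 267.24]), array([325.23, 279.7 ]), array([292.41, 254.47]), np.int32(118))
side (array([327.48, 243.96]), array([343.29, 255.6 ]), array([311.55, 232.25]), np.int32(105))
side (array([349.73, 223.15]), array([366.99, 233.01]), array([332.75, 213.44]), np.int32(102))
side (array([363.71, 211.7 ]), array([372.46, 214.62]), array([350.26, 207.21]), np.int32(147))
side (array([367.66, 280.54]), array([372.48, 275.38]), array([362.84, 285.72]), np.int32(68))
tri (array([514.49,  68.88, 239.72]), np.float64(40.44657473674746))
tri (array([558.43,  -7.76, -51.58]), np.float64(46.104268313195064))
tri (array([ 569.71, -105.71,  -39.36]), np.float64(62.61950894672195))
50 [510.46  65.81] [569.15  6
[... 688 characters left out ...]
 [array([617.17, 191.11]), array([ 657.72, -161.37]), array([ 424.83, -185.77]), array([386.91, 167.74])]
70 [509.38  64.61] [567.24  65.38] [451.52  63.84] yaw 0.013340663019798157 len 115.72979626277754
70 [533.36 -23.49] [590.09 -22.54] [474.24 -24.49] yaw 0.016786839836269673 len 115.87026158103859
70 [ 539.14 -119.6 ] [ 596.85 -114.22] [ 480.99 -125.02] yaw 0.09290845306993578 len 116.36669858777138
plate [array([615.86, 189.6 ]), array([ 656.11, -160.34]), array([ 424.91, -184.56]), array([387.26, 166.4 ])]
tray (array([ 512.8 , -343.12,    0.83]), np.float64(4.729295483401744)) [ 513.74 -342.15   20.  ]
[[ 0.28 -0.96  0.  ]
 [-0.96 -0.28  0.  ]
 [ 0.   -0.   -1.  ]] 18.700000000000003
```

move_arm([
  [368, 470, -72, 0, 0, -0.19, 0],
  [368, 470, -72, 0, 0, -0.19, 0],
  [368, 470, -72, 0, 0, -0.19, 0],
  [368, 470, -72, 0, 0, -0.19, 0],
  [368, 470, -72, 0, 0, -0.19, 0],
])

```text
t: 1.62
ee_pos: [300.8, -436.3, 197.7]
orientation: [2.318, -2.12, 0.001]
ft_force: [0.7, -0.6, 0.0]
width: 57.8
```

```bash
python3 - <<'E'
from h import *
np.set_printoptions(precision=2,suppress=True)
t=get_image("top");s=get_image("side")
for a,b in(((295.6,247.9),(309,267.2)),((334,238.4),(327.5,244)),((375.6,236.8),(349.7,223.2)),((403,287),(397,241)),((250,300),(316,327)),((243,201),(245,278))):print(tri(t,a,s,b))
E
```

```text
(array([510.38,  65.59,  57.97]), np.float64(0.6908668222649876))
(array([533.92, -24.08,  55.79]), np.float64(1.3294927836840311))
(array([ 540.61, -119.97,   58.95]), np.float64(1.4590329436448326))
(array([ 425.36, -190.  ,   19.68]), np.float64(2.0971133174954217))
(array([384.28, 169.25,  36.62]), np.float64(4.858929707965043))
(array([619.36, 193.78,  32.57]), np.float64(3.9729141821794967))
```

move_arm([
  [240, 308, -100, 0, 0, 0, 0],
  [240, 308, -100, 0, 0, 0, 0],
  [240, 308, -100, 0, 0, 0, 0],
  [240, 308, -100, 0, 0, 0, 0],
  [240, 308, -100, 0, 0, 0, 0],
])

```text
t: 2.13
ee_pos: [425.2, -277.8, 146.0]
orientation: [-2.318, 2.12, -0.002]
ft_force: [1.1, -1.1, -0.4]
width: 16.7
```

move_arm([
  [100, 120, -40, 0, 0, 0, 0],
  [100, 120, -40, 0, 0, 0, 0],
  [100, 120, -40, 0, 0, 0, 0],
  [100, 120, -40, 0, 0, 0, 0],
  [100, 120, -40, 0, 0, 0, 0],
])

```text
t: 2.55
ee_pos: [527.4, -155.0, 104.9]
orientation: [-2.322, 2.114, -0.0]
ft_force: [-0.7, 0.8, 0.0]
width: 0.4
```

move_arm([
  [12, 26, -20, 0, 0, 0, 0],
  [12, 26, -20, 0, 0, 0, 0],
])

```text
t: 2.72
ee_pos: [536.4, -130.3, 83.9]
orientation: [2.32, -2.117, -0.004]
ft_force: [-0.6, -0.5, -0.4]
width: 0.2
```

```bash
python3 - <<'E'
from h import *
np.set_printoptions(precision=2,suppress=True)
w=get_image("wrist");save(w,"w1.png");print(get_obs()["ee_pos"],get_obs()["ft_force"],ray(w,(320,240)))
for d in recognise(w,"shaft_1")[:3]+mark_of(w,"shaft_1")[:3]:
    uv=d["bbox"][:2] if "bbox" in d else d["location"][::-1];print(d["p"],uv,d.get("bbox"),onz(w,uv,57)[:2])
E
```

```text
[ 535.84 -131.62   84.8 ] [-0.35  0.93 -0.19] (array([ 618.75, -123.31,  245.79]), array([-0.3 , -0.04, -0.95]))
0.72 [295.4, 240.4] [295.4, 240.4, 24.9, 168.5] [ 558.27 -118.74]
0.63 [101.2, 268.6] [101.2, 268.6, 37.1, 228.7] [534.66 -23.47]
0.42 [576.5, 318.4] [576.5, 318.4, 126.9, 293.6] [ 529.34 -267.29]
0.79 [294.6, 275.6] None [ 539.78 -119.76]
0.76 [99.0, 276.9] None [530.04 -22.07]
```

View pics/w1.png

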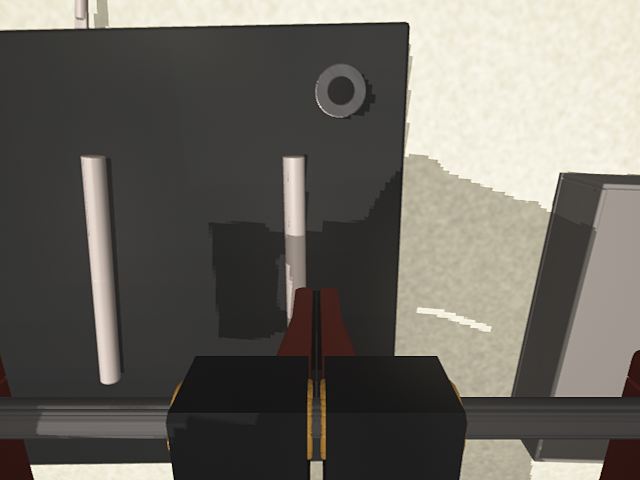

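The wrist view shows shaft C at column 294 and the tray on the right. The closed tips taper to about 17 mm across the jaw axis. I'll turn the jaw along the shaft so that the 20 mm pad width lies in the rolling direction.

move_arm([
  [3, 3, -12, 0, 0, 1.571, 0],
  [3, 3, -12, 0, 0, 1.571, 0],
  [3, 3, -12, 0, 0, 1.571, 0],
  [3, 3, -12, 0, 0, 1.571, 0],
  [3, 3, -12, 0, 0, 1.571, 0],
])

```text
t: 3.28
ee_pos: [539.1, -131.3, 74.9]
orientation: [2.861, -1.297, 0.002]
ft_force: [0.2, 0.1, 0.2]
width: -0.0
```

move_arm([
  [0, 0, 0, 0, 0, 0.95, 0],
  [0, 0, 0, 0, 0, 0.95, 0],
  [0, 0, 0, 0, 0, 0.95, 0],
  [0, 0, 0, 0, 0, 0.95, 0],
  [0, 0, 0, 0, 0, 0.95, 0],
])

```text
t: 3.7
ee_pos: [539.2, -131.3, 75.0]
orientation: [3.121, -0.355, 0.002]
ft_force: [-0.2, -0.1, -0.6]
width: 0.5
```

move_arm([
  [0, 0, 0, 0, 0, 0.322, 0],
  [0, 0, 0, 0, 0, 0.322, 0],
  [0, 0, 0, 0, 0, 0.322, 0],
  [0, 0, 0, 0, 0, 0.322, 0],
])

```text
t: 4.03
ee_pos: [539.2, -131.2, 74.9]
orientation: [3.138, 0.144, 0.002]
ft_force: [-0.3, -0.5, -0.4]
width: 0.8
```

move_arm([
  [1, 3.2, -5, 0, 0, 0, 0],
  [1, 3.2, -9, 0, 0, 0, 0],
  [1, 3.2, -10, 0, 0, 0, 0],
  [1, 3.2, -10.5, 0, 0, 0, 0],
  [1, 3.2, -11, 0, 0, 0, 0],
])

```text
t: 4.45
ee_pos: [540.0, -126.4, 62.8]
orientation: [-3.138, -0.142, 0.001]
ft_force: [0.0, 0.4, -0.2]
width: 0.4
```

move_arm([
  [0, 0, -0.5, 0, 0, 0, 0],
  [0, 0, -1, 0, 0, 0, 0],
  [0, 0, -1, 0, 0, 0, 0],
])

```text
t: 4.7
ee_pos: [540.2, -126.4, 62.0]
orientation: [3.138, 0.143, -0.0]
ft_force: [-0.5, 0.5, 0.3]
width: 0.5
```

```bash
python3 - <<'E'
from h import *
for i in range(3):
    get_image("top"); o=get_obs();print(o["ee_pos"],o["ft_force"])
E
```

```text
[ 540.23713666 -126.40180219   62.05883032] [ 0.60958711  0.09404469 -0.2320958 ]
[ 540.22470664 -126.38397491   62.06300514] [ 0.8501494   0.22801781 -0.13544008]
[ 540.24417037 -126.4054571    62.09608118] [ 0.19754087  0.64371191 -0.47467232]
```

move_arm([
  [0, -2, -0.4, 0, 0, 0, 0],
  [0, -2, -0.8, 0, 0, 0, 0],
  [0, -2, -0.8, 0, 0, 0, 0],
])

```text
t: 5.1
ee_pos: [540.3, -128.6, 61.3]
orientation: [3.138, 0.143, 0.0]
ft_force: [-0.1, 0.7, 1.4]
width: 0.7
```

move_arm([
  [0, 0, -0.3, 0, 0, 0, 0],
  [0, 0, -0.6, 0, 0, 0, 0],
  [0, 0, -0.6, 0, 0, 0, 0],
])

```text
t: 5.35
ee_pos: [540.4, -128.6, 61.0]
orientation: [3.138, 0.143, 0.001]
ft_force: [0.0, -0.5, 4.5]
width: 0.3
```

move_arm([
  [-0.1, 1, 0.2, 0, 0, 0, 0],
  [-0.2, 2, 0.2, 0, 0, 0, 0],
  [-0.3, 3, 0.2, 0, 0, 0, 0],
])

```text
t: 5.6
ee_pos: [540.1, -125.4, 61.1]
orientation: [3.138, 0.143, 0.001]
ft_force: [-0.7, -1.0, 5.0]
width: 0.9
```

move_arm([
  [-0.1, 1, 0.1, 0, 0, 0, 0],
  [-0.2, 2, 0.2, 0, 0, 0, 0],
  [-0.3, 3, 0.2, 0, 0, 0, 0],
])

```text
t: 5.85
ee_pos: [539.7, -122.3, 61.2]
orientation: [3.138, 0.143, 0.001]
ft_force: [-0.2, -0.7, 4.9]
width: 0.7
```

move_arm([
  [-0.1, 1.2, 0.1, 0, 0, 0, 0],
  [-0.2, 2.4, 0.2, 0, 0, 0, 0],
  [-0.3, 3.6, 0.2, 0, 0, 0, 0],
  [-0.5, 5, 0.2, 0, 0, 0, 0],
])

```text
t: 6.18
ee_pos: [539.2, -117.3, 61.2]
orientation: [3.138, 0.143, 0.0]
ft_force: [0.3, 0.3, 3.6]
width: 0.7
```

move_arm([
  [-0.1, 1.2, 0, 0, 0, 0, 0],
  [-0.2, 2.4, 0, 0, 0, 0, 0],
  [-0.3, 3.6, 0, 0, 0, 0, 0],
  [-0.4, 4.8, 0, 0, 0, 0, 0],
  [-0.6, 6, 0, 0, 0, 0, 0],
])

```text
t: 6.6
ee_pos: [538.6, -111.3, 61.3]
orientation: [3.138, 0.143, 0.0]
ft_force: [1.1, -0.2, 3.1]
width: 0.7
```

move_arm([
  [-0.1, 1.2, 0, 0, 0, 0, 0],
  [-0.2, 2.4, 0, 0, 0, 0, 0],
  [-0.3, 3.6, 0, 0, 0, 0, 0],
  [-0.4, 4.8, 0, 0, 0, 0, 0],
  [-0.6, 6, 0, 0, 0, 0, 0],
])

```text
t: 7.02
ee_pos: [538.0, -105.3, 61.3]
orientation: [3.138, 0.143, 0.0]
ft_force: [1.4, 0.5, 2.6]
width: 0.3
```

move_arm([
  [-0.2, 2, -0.1, 0, 0, 0, 0],
  [-0.4, 4, -0.1, 0, 0, 0, 0],
  [-0.6, 6, -0.1, 0, 0, 0, 0],
  [-0.8, 8, -0.1, 0, 0, 0, 0],
  [-0.8, 8, -0.1, 0, 0, 0, 0],
])

```text
t: 7.43
ee_pos: [537.2, -97.0, 61.2]
orientation: [-3.138, -0.143, -0.0]
ft_force: [1.6, -0.5, 3.1]
width: 0.7
```

move_arm([
  [-0.1, 1, 0, 0, 0, 0, 0],
  [-0.2, 2, 0, 0, 0, 0, 0],
  [-0.2, 2, 0, 0, 0, 0, 0],
  [-0.2, 2, 0, 0, 0, 0, 0],
])

```text
t: 7.77
ee_pos: [537.0, -95.4, 61.2]
orientation: [-3.138, -0.143, -0.0]
ft_force: [2.7, 1.9, 3.6]
width: 0.5
```

```bash
cat > sh.py <<'E'
from h import *
np.set_printoptions(precision=1,suppress=True)
def shafts():
    for cam in("wrist","top"):
        w=get_image(cam)
        print(cam,[(round(d["p"],2),onz(w,d["location"][::-1],56)[:2]) for d in mark_of(w,"shaft_1")[:4] if d["p"]>.3])
        print([(round(d["p"],2),onz(w,d["bbox"][:2],56)[:2]) for d in recognise(w,"shaft_1")[:4] if d["p"]>.3])
    o=get_obs();print(o["t"],o["ee_pos"],o["ft_force"])
    return w
if __name__=="__main__":shafts()
E
python3 sh.py
```

```text
wrist [(0.82, array([530.4, -22.3])), (0.8, array([ 537.6, -103.9]))]
[(0.76, array([530.1, -22.8])), (0.74, array([ 538.6, -104.3]))]
top [(0.74, array([531.9, -27.4])), (0.63, array([508.2,  71.7])), (0.38, array([ 511.1, -325.8]))]
[(0.79, array([511.1,  68.5])), (0.48, array([531.6, -25.6]))]
8.0667 [537.  -95.5  61.2] [2.5 0.5 4.3]
```

move_arm([
  [0, 0, 1.5, 0, 0, 0, 0],
  [0, 0, 4, 0, 0, 0, 0],
  [1, -8, 5, 0, 0, 0, 0],
  [1.6, -16.5, 5, 0, 0, 0, 0],
  [1.6, -16.5, 2, 0, 0, 0, 0],
])

```text
t: 8.48
ee_pos: [538.9, -113.5, 63.5]
orientation: [3.138, 0.142, 0.001]
ft_force: [0.4, -0.4, 0.0]
width: 0.4
```

move_arm([
  [0, 0, -0.8, 0, 0, 0, 0],
  [0, 0, -1.5, 0, 0, 0, 0],
  [0, 0, -2, 0, 0, 0, 0],
  [0, 0, -2, 0, 0, 0, 0],
])

```text
t: 8.82
ee_pos: [538.1, -111.9, 61.1]
orientation: [-3.138, -0.143, 0.001]
ft_force: [-2.2, -0.9, 4.0]
width: 0.5
```

move_arm([
  [-0.1, 1, 0, 0, 0, 0, 0],
  [-0.2, 2, 0, 0, 0, 0, 0],
  [-0.3, 3, 0, 0, 0, 0, 0],
])

```text
t: 9.07
ee_pos: [537.8, -108.7, 61.2]
orientation: [-3.138, -0.143, 0.001]
ft_force: [-2.1, 0.5, 3.9]
width: 0.5
```

move_arm([
  [-0.1, 1, 0, 0, 0, 0, 0],
  [-0.2, 2, 0, 0, 0, 0, 0],
  [-0.3, 3, 0, 0, 0, 0, 0],
])

```text
t: 9.32
ee_pos: [537.7, -105.7, 61.2]
orientation: [-3.138, -0.143, 0.0]
ft_force: [-3.5, -0.5, 3.5]
width: 0.1
```

move_arm([
  [-0.3, 1.2, 0, 0, 0, 0, 0],
  [-0.5, 2.4, 0, 0, 0, 0, 0],
  [-0.8, 3.6, 0, 0, 0, 0, 0],
  [-1, 4.8, 0, 0, 0, 0, 0],
  [-1.2, 6, 0, 0, 0, 0, 0],
])

```text
t: 9.73
ee_pos: [537.1, -99.8, 61.2]
orientation: [3.138, 0.143, 0.001]
ft_force: [0.3, -0.8, 2.7]
width: 0.3
```

move_arm([
  [-0.1, 1.2, 0, 0, 0, 0, 0],
  [-0.2, 2.4, 0, 0, 0, 0, 0],
  [-0.3, 3.6, 0, 0, 0, 0, 0],
  [-0.4, 4.8, 0, 0, 0, 0, 0],
  [-0.6, 6, 0, 0, 0, 0, 0],
])

```text
t: 10.15
ee_pos: [536.4, -93.8, 61.2]
orientation: [3.138, 0.143, 0.001]
ft_force: [0.1, -1.3, 1.9]
width: 0.6
```

move_arm([
  [-0.2, 1.6, -0.1, 0, 0, 0, 0],
  [-0.3, 3.2, -0.2, 0, 0, 0, 0],
  [-0.5, 4.8, -0.2, 0, 0, 0, 0],
  [-0.6, 6.4, -0.2, 0, 0, 0, 0],
  [-0.8, 8, -0.2, 0, 0, 0, 0],
])

```text
t: 10.57
ee_pos: [535.6, -85.8, 61.1]
orientation: [3.138, 0.143, 0.001]
ft_force: [1.3, -1.0, 4.6]
width: 0.5
```

move_arm([
  [-0.2, 2, 0, 0, 0, 0, 0],
  [-0.4, 4, 0, 0, 0, 0, 0],
  [-0.6, 6, 0, 0, 0, 0, 0],
  [-0.8, 8, 0, 0, 0, 0, 0],
  [-0.8, 8, 0, 0, 0, 0, 0],
])

```text
t: 10.98
ee_pos: [534.8, -77.5, 61.1]
orientation: [3.138, 0.143, 0.001]
ft_force: [2.1, 0.0, 4.5]
width: 0.5
```

```bash
python3 sh.py
```

```text
wrist [(0.71, array([536. , -87.4])), (0.66, array([531. , -23.3]))]
[(0.8, array([535.9, -86. ])), (0.56, array([529.8, -23.2]))]
top [(0.47, array([503.9,  68.3]))]
[(0.55, array([509.7,  69.4]))]
11.2833 [534.9 -77.7  61.1] [2.6 0.5 6. ]
```

move_arm([
  [0, 0, 1.5, 0, 0, 0, 0],
  [0, 0, 8, 0, 0, 0, 0],
  [-2.4, 30, 8, 0, 0, -0.076, 0],
  [-2.4, 46, 6, 0, 0, -0.076, 0],
  [-2.4, 46, 3, 0, 0, -0.076, 0],
])

```text
t: 11.7
ee_pos: [531.3, -29.9, 64.1]
orientation: [-3.141, -0.026, 0.002]
ft_force: [0.0, -0.2, -0.8]
width: 0.3
```

move_arm([
  [0, 0, -1, 0, 0, 0, 0],
  [0, 0, -2, 0, 0, 0, 0],
  [0, 0, -2.5, 0, 0, 0, 0],
  [0, 0, -2.8, 0, 0, 0, 0],
  [0, 0, -2.8, 0, 0, 0, 0],
])

```text
t: 12.12
ee_pos: [531.9, -32.6, 61.2]
orientation: [3.141, 0.022, -0.001]
ft_force: [-0.8, 0.0, 2.8]
width: 0.3
```

move_arm([
  [0, 1, 0, 0, 0, 0, 0],
  [0, 2, 0, 0, 0, 0, 0],
  [0, 3, 0, 0, 0, 0, 0],
])

```text
t: 12.37
ee_pos: [531.9, -29.0, 61.2]
orientation: [3.141, 0.023, -0.001]
ft_force: [-0.9, 0.7, 3.1]
width: 0.4
```

move_arm([
  [0, 1, 0, 0, 0, 0, 0],
  [0, 2, 0, 0, 0, 0, 0],
  [0, 3, 0, 0, 0, 0, 0],
])

```text
t: 12.62
ee_pos: [531.9, -25.8, 61.2]
orientation: [-3.141, -0.024, 0.0]
ft_force: [-1.8, 0.0, 4.1]
width: 0.6
```

move_arm([
  [-0.1, 1.2, 0, 0, 0, 0, 0],
  [-0.3, 2.4, 0, 0, 0, 0, 0],
  [-0.4, 3.6, 0, 0, 0, 0, 0],
  [-0.4, 4.8, 0, 0, 0, 0, 0],
  [-0.4, 6, 0, 0, 0, 0, 0],
])

```text
t: 13.03
ee_pos: [531.8, -19.8, 61.2]
orientation: [3.141, 0.024, 0.0]
ft_force: [-1.6, -0.2, 3.0]
width: 0.3
```

move_arm([
  [0, 1.2, 0, 0, 0, 0, 0],
  [0, 2.4, 0, 0, 0, 0, 0],
  [0, 3.6, 0, 0, 0, 0, 0],
  [0, 4.8, 0, 0, 0, 0, 0],
  [0, 6, 0, 0, 0, 0, 0],
])

```text
t: 13.45
ee_pos: [531.8, -13.8, 61.2]
orientation: [3.141, 0.024, 0.0]
ft_force: [-1.0, -0.3, 3.7]
width: 0.5
```

move_arm([
  [0, 1.6, 0, 0, 0, 0, 0],
  [0, 3.2, 0, 0, 0, 0, 0],
  [0, 4.8, 0, 0, 0, 0, 0],
  [0, 6.4, 0, 0, 0, 0, 0],
  [0, 8, 0, 0, 0, 0, 0],
])

```text
t: 13.87
ee_pos: [531.8, -5.8, 61.2]
orientation: [-3.141, -0.024, -0.0]
ft_force: [0.5, 0.4, 3.9]
width: 0.5
```

move_arm([
  [0, 2, 0, 0, 0, 0, 0],
  [0, 4, 0, 0, 0, 0, 0],
  [0, 6, 0, 0, 0, 0, 0],
  [0, 8, 0, 0, 0, 0, 0],
  [0, 8, 0, 0, 0, 0, 0],
])

```text
t: 14.28
ee_pos: [531.7, 2.5, 61.2]
orientation: [-3.141, -0.024, -0.0]
ft_force: [-1.0, 0.5, 3.2]
width: 0.6
```

```bash
python3 sh.py
```

```text
wrist [(0.95, array([508.4,  65.5])), (0.78, array([535.6, -86.9])), (0.69, array([529.8,  -4.8]))]
[(0.67, array([508.3,  65.8])), (0.63, array([529.7,  -4.5])), (0.51, array([532.1, -87.2]))]
top [(0.8, array([529.7, -77.9]))]
[(0.69, array([540. , -88.4])), (0.68, array([ 307. , -384.4]))]
14.5833 [531.7   2.   61.1] [-1.3 -0.2  5. ]
```

move_arm([
  [0, 0, 1.5, 0, 0, 0, 0],
  [0, 0, 4, 0, 0, 0, 0],
  [0, -8, 5, 0, 0, 0, 0],
  [0, -15, 5, 0, 0, 0, 0],
  [0, -15, 2, 0, 0, 0, 0],
])

```text
t: 15.0
ee_pos: [532.1, -14.2, 63.5]
orientation: [3.141, 0.022, 0.002]
ft_force: [0.4, 0.2, 0.2]
width: 0.5
```

move_arm([
  [0, 0, -0.8, 0, 0, 0, 0],
  [0, 0, -1.5, 0, 0, 0, 0],
  [0, 0, -2, 0, 0, 0, 0],
  [0, 0, -2, 0, 0, 0, 0],
])

```text
t: 15.33
ee_pos: [531.5, -12.9, 61.2]
orientation: [3.142, 0.024, -0.001]
ft_force: [-1.1, -0.3, 4.0]
width: 0.8
```

move_arm([
  [0, 1, 0, 0, 0, 0, 0],
  [0, 2, 0, 0, 0, 0, 0],
  [0, 3, 0, 0, 0, 0, 0],
])

```text
t: 15.58
ee_pos: [531.5, -9.7, 61.2]
orientation: [3.141, 0.024, -0.0]
ft_force: [-1.2, -0.5, 4.0]
width: 0.2
```

move_arm([
  [0, 1, 0, 0, 0, 0, 0],
  [0, 2, 0, 0, 0, 0, 0],
  [0, 3, 0, 0, 0, 0, 0],
])

```text
t: 15.83
ee_pos: [531.5, -6.7, 61.1]
orientation: [3.141, 0.024, -0.0]
ft_force: [-1.5, -0.4, 4.8]
width: 0.5
```

move_arm([
  [0, 1.2, 0, 0, 0, 0, 0],
  [0, 2.4, 0, 0, 0, 0, 0],
  [0, 3.6, 0, 0, 0, 0, 0],
  [0, 4.8, 0, 0, 0, 0, 0],
  [0, 6, 0, 0, 0, 0, 0],
])

```text
t: 16.25
ee_pos: [531.5, -0.8, 61.1]
orientation: [-3.141, -0.024, 0.0]
ft_force: [-2.7, -0.4, 4.6]
width: 0.9
```

move_arm([
  [0, 1.2, 0, 0, 0, 0, 0],
  [0, 2.4, 0, 0, 0, 0, 0],
  [0, 3.6, 0, 0, 0, 0, 0],
  [0, 4.8, 0, 0, 0, 0, 0],
  [0, 6, 0, 0, 0, 0, 0],
])

```text
t: 16.67
ee_pos: [531.5, 5.2, 61.1]
orientation: [-3.141, -0.024, 0.0]
ft_force: [-3.5, 0.0, 4.3]
width: 0.5
```

move_arm([
  [-0.2, 1.4, 0.05, 0, 0, 0, 0],
  [-0.4, 2.8, 0.1, 0, 0, 0, 0],
  [-0.6, 4.2, 0.1, 0, 0, 0, 0],
  [-0.7, 5.6, 0.1, 0, 0, 0, 0],
  [-0.8, 7, 0.1, 0, 0, 0, 0],
])

```text
t: 17.08
ee_pos: [531.3, 12.2, 61.3]
orientation: [-3.141, -0.024, -0.001]
ft_force: [-0.6, -0.0, 1.8]
width: 0.5
```

move_arm([
  [0, 2, 0, 0, 0, 0, 0],
  [0, 4, 0, 0, 0, 0, 0],
  [0, 6, 0, 0, 0, 0, 0],
  [0, 7.5, 0, 0, 0, 0, 0],
  [0, 7.5, 0, 0, 0, 0, 0],
])

```text
t: 17.5
ee_pos: [531.2, 19.9, 61.3]
orientation: [-3.141, -0.024, -0.001]
ft_force: [2.1, -0.1, 1.7]
width: 0.4
```

```bash
python3 sh.py
```

```text
wrist [(0.8, array([529.9,  11.2])), (0.71, array([508.8,  65.3]))]
[(0.84, array([508.6,  66. ])), (0.75, array([530.1,  10.8])), (0.52, array([532.7, -81.9]))]
top [(0.63, array([538.8, -84.5]))]
[(0.55, array([537.2, -86.9]))]
17.8 [531.2  19.5  61.3] [ 1.7 -0.2  0.9]
```

move_arm([
  [0, 0, 1.5, 0, 0, 0, 0],
  [0, 0, 8, 0, 0, 0, 0],
  [-16, 26, 8, 0, 0, 0, 0],
  [-22.5, 37.5, 6, 0, 0, 0, 0],
  [-22.5, 37.5, 3, 0, 0, 0, 0],
])

```text
t: 18.22
ee_pos: [506.5, 58.6, 64.3]
orientation: [-3.141, -0.027, 0.003]
ft_force: [0.9, -1.0, 0.3]
width: 0.4
```

move_arm([
  [0, 0, -1, 0, 0, 0, 0],
  [0, 0, -2, 0, 0, 0, 0],
  [0, 0, -2.6, 0, 0, 0, 0],
  [0, 0, -3, 0, 0, 0, 0],
  [0, 0, -3, 0, 0, 0, 0],
])

```text
t: 18.63
ee_pos: [508.8, 56.6, 61.3]
orientation: [3.141, 0.023, 0.0]
ft_force: [-0.1, 0.0, 2.3]
width: 0.7
```

move_arm([
  [0, 1, 0, 0, 0, 0, 0],
  [0, 2, 0, 0, 0, 0, 0],
])

```text
t: 18.8
ee_pos: [508.8, 58.8, 61.5]
orientation: [3.141, 0.023, 0.001]
ft_force: [0.1, -2.0, 5.0]
width: 0.5
```

move_arm([
  [0, 1, 0.35, 0, 0, 0, 0],
  [0, 2, 0.6, 0, 0, 0, 0],
  [0, 2.8, 0.75, 0, 0, 0, 0],
])

```text
t: 19.05
ee_pos: [508.7, 62.0, 62.2]
orientation: [-3.141, -0.024, -0.001]
ft_force: [0.3, -1.4, 2.9]
width: 0.6
```

move_arm([
  [0, 1, 0.15, 0, 0, 0, 0],
  [0, 2, 0.3, 0, 0, 0, 0],
  [0, 2.8, 0.4, 0, 0, 0, 0],
])

```text
t: 19.3
ee_pos: [508.6, 64.8, 62.6]
orientation: [-3.141, -0.024, -0.001]
ft_force: [0.3, -0.9, 4.2]
width: 0.6
```

move_arm([
  [0, 1, 0.12, 0, 0, 0, 0],
  [0, 2, 0.25, 0, 0, 0, 0],
  [0, 3, 0.35, 0, 0, 0, 0],
])

```text
t: 19.55
ee_pos: [508.6, 67.8, 62.9]
orientation: [-3.141, -0.024, -0.001]
ft_force: [1.3, -1.3, 4.7]
width: 0.8
```

move_arm([
  [0, 1, 0.12, 0, 0, 0, 0],
  [0, 2, 0.25, 0, 0, 0, 0],
  [0, 3, 0.35, 0, 0, 0, 0],
])

```text
t: 19.8
ee_pos: [508.5, 70.8, 63.1]
orientation: [-3.141, -0.023, -0.0]
ft_force: [1.1, 0.1, 4.2]
width: 0.4
```

move_arm([
  [0, 1, 0.05, 0, 0, 0, 0],
  [0, 2, 0.1, 0, 0, 0, 0],
  [0, 3, 0.12, 0, 0, 0, 0],
])

```text
t: 20.05
ee_pos: [508.5, 73.8, 63.2]
orientation: [-3.141, -0.024, -0.0]
ft_force: [0.6, 0.3, 4.3]
width: 0.3
```

move_arm([
  [0, 1, 0, 0, 0, 0, 0],
  [0, 2, 0, 0, 0, 0, 0],
  [0, 3, -0.05, 0, 0, 0, 0],
])

```text
t: 20.3
ee_pos: [508.4, 76.8, 63.2]
orientation: [-3.141, -0.024, -0.0]
ft_force: [1.0, 0.1, 5.1]
width: 0.3
```

move_arm([
  [0, 1, -0.05, 0, 0, 0, 0],
  [0, 2, -0.1, 0, 0, 0, 0],
  [0, 3, -0.18, 0, 0, 0, 0],
])

```text
t: 20.55
ee_pos: [508.4, 79.8, 63.0]
orientation: [-3.141, -0.023, -0.0]
ft_force: [1.2, -0.6, 5.6]
width: 0.4
```

move_arm([
  [0, 1, -0.05, 0, 0, 0, 0],
  [0, 2, -0.12, 0, 0, 0, 0],
  [0, 3, -0.2, 0, 0, 0, 0],
])

```text
t: 20.8
ee_pos: [508.4, 82.8, 62.8]
orientation: [-3.141, -0.023, 0.0]
ft_force: [1.7, 0.8, 5.5]
width: 0.3
```

move_arm([
  [0, 1, -0.12, 0, 0, 0, 0],
  [0, 2, -0.25, 0, 0, 0, 0],
  [0, 3, -0.4, 0, 0, 0, 0],
])

```text
t: 21.05
ee_pos: [508.4, 85.8, 62.3]
orientation: [-3.141, -0.024, 0.0]
ft_force: [1.0, -0.4, 4.7]
width: 0.5
```

move_arm([
  [0, 1, -0.15, 0, 0, 0, 0],
  [0, 2, -0.35, 0, 0, 0, 0],
  [0, 3, -0.55, 0, 0, 0, 0],
])

```text
t: 21.3
ee_pos: [508.3, 88.8, 61.8]
orientation: [-3.141, -0.023, 0.0]
ft_force: [1.5, -0.2, 5.1]
width: 0.5
```

move_arm([
  [0, 1, -0.2, 0, 0, 0, 0],
  [0, 2, -0.4, 0, 0, 0, 0],
  [0, 3, -0.6, 0, 0, 0, 0],
  [0, 3.6, -0.7, 0, 0, 0, 0],
])

```text
t: 21.63
ee_pos: [508.3, 92.3, 61.1]
orientation: [3.141, 0.024, -0.0]
ft_force: [-0.1, -0.1, 4.8]
width: 0.7
```

```bash
python3 sh.py
```

```text
wrist [(0.56, array([509.5,  85.7]))]
[(0.65, array([509.6,  83.6])), (0.58, array([548.8,  10.8]))]
top [(0.73, array([603. , 159.6])), (0.6, array([526.4,   9.1])), (0.53, array([539. , -85.2]))]
[(0.74, array([529.7,  10.8])), (0.53, array([538.6, -85.4]))]
21.9333 [508.3  92.3  61.1] [0.3 0.2 5.3]
```

move_arm([
  [0, 0, 1.5, 0, 0, 0, 0],
  [0, 0, 4, 0, 0, 0, 0],
  [0, -8, 5, 0, 0, 0, 0],
  [0, -16.2, 5, 0, 0, 0, 0],
  [0, -16.2, 2, 0, 0, 0, 0],
])

```text
t: 22.35
ee_pos: [508.4, 74.7, 63.3]
orientation: [3.141, 0.022, 0.0]
ft_force: [0.1, 1.2, 0.7]
width: 1.0
```

move_arm([
  [0, 0, -0.8, 0, 0, 0, 0],
  [0, 0, -1.5, 0, 0, 0, 0],
  [0, 0, -1.8, 0, 0, 0, 0],
  [0, 0, -1.8, 0, 0, 0, 0],
])

```text
t: 22.68
ee_pos: [508.2, 76.1, 61.2]
orientation: [3.141, 0.024, -0.001]
ft_force: [-0.7, -0.5, 0.9]
width: 0.6
```

move_arm([
  [0, 1, 0, 0, 0, 0, 0],
  [0, 2, 0, 0, 0, 0, 0],
])

```text
t: 22.85
ee_pos: [508.2, 78.2, 61.3]
orientation: [3.141, 0.024, -0.0]
ft_force: [-0.5, -0.6, 1.3]
width: 0.3
```

move_arm([
  [0, 0.8, -0.2, 0, 0, 0, 0],
  [0, 1.6, -0.3, 0, 0, 0, 0],
  [0, 2.4, -0.3, 0, 0, 0, 0],
  [0, 3.2, -0.3, 0, 0, 0, 0],
])

```text
t: 23.18
ee_pos: [508.3, 81.4, 61.1]
orientation: [3.141, 0.024, -0.0]
ft_force: [-2.4, -0.4, 3.0]
width: 0.4
```

move_arm([
  [0, 1, 0, 0, 0, 0, 0],
  [0, 2, 0, 0, 0, 0, 0],
  [0, 3, 0, 0, 0, 0, 0],
])

```text
t: 23.43
ee_pos: [508.3, 84.4, 61.1]
orientation: [-3.141, -0.024, 0.0]
ft_force: [-2.3, 0.4, 3.6]
width: 0.3
```

move_arm([
  [-0.2, 1.2, 0, 0, 0, 0, 0],
  [-0.4, 2.4, 0, 0, 0, 0, 0],
  [-0.4, 3.6, 0, 0, 0, 0, 0],
  [-0.4, 4.8, 0, 0, 0, 0, 0],
  [-0.4, 6, 0, 0, 0, 0, 0],
])

```text
t: 23.85
ee_pos: [508.1, 90.4, 61.0]
orientation: [-3.141, -0.024, -0.0]
ft_force: [-0.9, -0.4, 3.4]
width: 0.3
```

move_arm([
  [0, 1.2, 0, 0, 0, 0, 0],
  [0, 2.4, 0, 0, 0, 0, 0],
  [0, 3.6, 0, 0, 0, 0, 0],
  [0, 4.8, 0, 0, 0, 0, 0],
  [0, 6, 0, 0, 0, 0, 0],
])

```text
t: 24.27
ee_pos: [508.1, 96.4, 61.1]
orientation: [-3.141, -0.024, -0.0]
ft_force: [-1.0, -0.8, 3.1]
width: 0.7
```

move_arm([
  [0, 1.2, 0, 0, 0, 0, 0],
  [0, 2.4, 0, 0, 0, 0, 0],
  [0, 3.6, 0, 0, 0, 0, 0],
  [0, 4.8, 0, 0, 0, 0, 0],
  [0, 6, 0, 0, 0, 0, 0],
])

```text
t: 24.68
ee_pos: [508.0, 102.4, 61.1]
orientation: [-3.141, -0.024, -0.0]
ft_force: [0.1, 0.1, 3.6]
width: 0.5
```

```bash
python3 sh.py
```

```text
wrist [(0.67, array([507.7,  98.1]))]
[(0.91, array([509.4,  99.5])), (0.62, array([549.1,  10.4]))]
top [(0.58, array([528.8,   6.8])), (0.56, array([530. , -90.5])), (0.41, array([ 631.9, -131.3]))]
[(0.59, array([531.9,   7.1])), (0.5, array([537.1, -83.1]))]
24.9833 [508.  102.3  61. ] [-0.7  0.8  4.8]
```

move_arm([
  [0, 1.3, 0, 0, 0, 0, 0],
  [0, 2.6, 0, 0, 0, 0, 0],
  [0, 3.9, 0, 0, 0, 0, 0],
  [0, 5, 0, 0, 0, 0, 0],
])

```text
t: 25.32
ee_pos: [508.0, 107.3, 61.1]
orientation: [3.141, 0.024, 0.0]
ft_force: [-0.5, -1.9, 6.3]
width: 0.2
```

move_arm([
  [0, 1.2, 0.1, 0, 0, 0, 0],
  [0, 2.4, 0.2, 0, 0, 0, 0],
  [0, 3.2, 0.3, 0, 0, 0, 0],
])

```text
t: 25.57
ee_pos: [508.0, 110.4, 61.6]
orientation: [3.141, 0.024, -0.0]
ft_force: [-0.6, -1.3, 8.8]
width: 0.2
```

```bash
python3 sh.py
```

```text
wrist [(0.92, array([508.7, 102.7]))]
[(0.69, array([508.5, 103.9])), (0.62, array([548.7,  14.2]))]
top [(0.79, array([530. ,   8.5])), (0.53, array([535.8, -87.4]))]
[(0.76, array([531.3,   9.5])), (0.66, array([537.7, -88.3]))]
25.8667 [508.  110.4  61.6] [-1.5 -2.7  8.5]
```

move_arm([
  [0, 0, 1.5, 0, 0, 0, 0],
  [0, 0, 6, 0, 0, 0, 0],
  [0, -3, 40, 0, 0, -0.12, 30],
  [0, -6, 60, 0, 0, -0.24, 30],
  [0, -6, 60, 0, 0, -0.36, 30],
])

```text
t: 26.28
ee_pos: [510.2, 104.7, 124.8]
orientation: [-3.091, 0.548, -0.008]
ft_force: [0.3, -0.2, 0.1]
width: 17.1
```

move_arm([
  [0, 0, 0, 0, 0, -0.7, 30],
  [0, 0, 0, 0, 0, -0.7, 30],
  [0, 0, 0, 0, 0, -0.7, 30],
  [0, 0, 0, 0, 0, -0.7, 30],
  [0, 0, 0, 0, 0, -0.7, 30],
])

```text
t: 26.7
ee_pos: [507.8, 104.5, 121.3]
orientation: [2.775, -1.473, -0.0]
ft_force: [0.6, -0.4, -0.6]
width: 30.1
```

move_arm([
  [0, 0, 0, 0, 0, -0.511, 30],
  [0, 0, 0, 0, 0, -0.511, 30],
  [0, 0, 0, 0, 0, -0.511, 30],
  [0, 0, 0, 0, 0, -0.511, 30],
  [0, 0, 0, 0, 0, -0.511, 30],
])

```text
t: 27.12
ee_pos: [507.8, 104.5, 121.3]
orientation: [2.314, -2.125, -0.0]
ft_force: [0.1, -0.3, -0.1]
width: 30.1
```

```bash
python3 - <<'E'
import sh;from h import *
t=sh.shafts();w=get_image("wrist");save(w,"w2.png")
E
```

```text
wrist [(0.92, array([528.4,   9.5])), (0.56, array([508.2, 101.2]))]
[(0.92, array([534.3,  11. ])), (0.89, array([512.3, -83.6])), (0.84, array([510.9, 103.1]))]
top [(0.66, array([525.4,  12.4])), (0.58, array([534.8, -85.3]))]
[(0.66, array([538.9, -91. ])), (0.62, array([528.3,   7.5])), (0.53, array([473.8,  99.5])), (0.46, array([525.1,   3.9]))]
27.4167 [508.  104.5 121.3] [ 0.5 -0.8 -0.2]
```

View pics/w2.png

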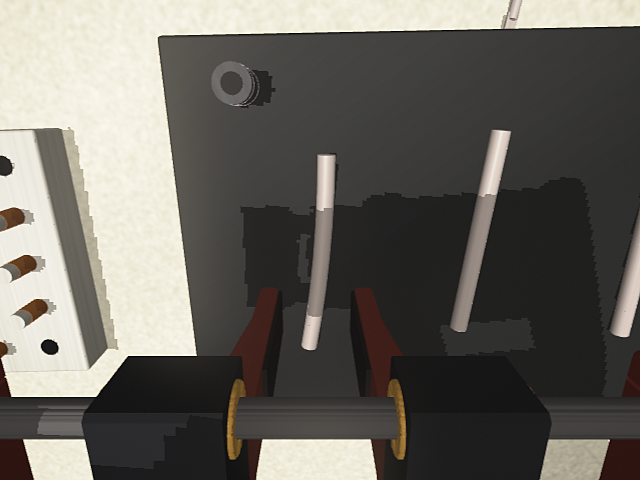

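The bowed shaft lies between the jaws, with ends at (326,155) and (310,348) and the bow toward −y. The two straight shafts are to its right.

```bash
python3 - <<'E'
from h import *
w=get_image("wrist")
a,b=onz(w,(326,158),56),onz(w,(310,346),56);d=a-b
print(a,b,(a+b)/2,np.arctan2(d[1],d[0]),np.hypot(*d[:2]),onz(w,(323,245),56))
E
```

```text
[566.6528161  103.75844857  56.        ] [447.94065832 102.2272271   56.        ] [507.29673721 102.99283784  56.        ] 0.012897891769275817 118.722032679921 [516.29862531 100.52446502  56.        ]
```

move_arm([
  [0, -3.5, -25, 0, 0, -0.072, 30],
  [0, -3.5, -50, 0, 0, -0.072, 30],
  [0, -3.5, -63, 0, 0, -0.072, 30],
  [0, -3.5, -68.5, 0, 0, -0.072, 30],
  [0, -3.5, -68.5, 0, 0, -0.072, 30],
])

```text
t: 27.93
ee_pos: [507.3, 100.8, 52.2]
orientation: [2.24, -2.2, -0.002]
ft_force: [-0.2, 0.3, -0.2]
width: 30.0
```

move_arm([
  [0, 0, 0, 0, 0, 0, 20],
  [0, 0, 0, 0, 0, 0, 12],
  [0, 0, 0, 0, 0, 0, 5],
  [0, 0, 0, 0, 0, 0, 5],
  [0, 0, 0, 0, 0, 0, 5],
])

```text
t: 28.35
ee_pos: [508.4, 101.1, 53.3]
orientation: [-2.241, 2.201, -0.001]
ft_force: [1.1, 0.6, 2.2]
width: 9.1
```

move_arm([
  [0, 0, 2, 0, 0, 0, 5],
  [0, 0, 10, 0, 0, 0, 5],
  [0, 0, 35, 0, 0, 0, 5],
  [0, 0, 70, 0, 0, 0, 5],
  [0, 0, 90, 0, 0, 0, 5],
])

```text
t: 28.77
ee_pos: [508.6, 101.1, 145.7]
orientation: [-2.24, 2.2, -0.002]
ft_force: [1.0, 0.1, -0.0]
width: 9.2
```

```bash
python3 - <<'E'
from h import *
o=get_obs();print(o["ee_pos"],o["width"],o["ft_force"])
w=get_image("wrist");save(w,"w3.png");t=get_image("top")
print([(d["p"],d["bbox"]) for d in recognise(t,"reject_tray")[:2]],[onz(t,d["bbox"][:2],30) for d in recognise(t,"reject_tray")[:1]])
E
```

```text
[508.63803058 101.08675977 145.66817897] 9.233450920136516 [ 1.0102448   0.06772932 -0.01213955]
[(0.63, [468.9, 249.4, 68.8, 77.5])] [array([ 517.08666781, -344.35398112,   30.        ])]
```

View pics/w3.png

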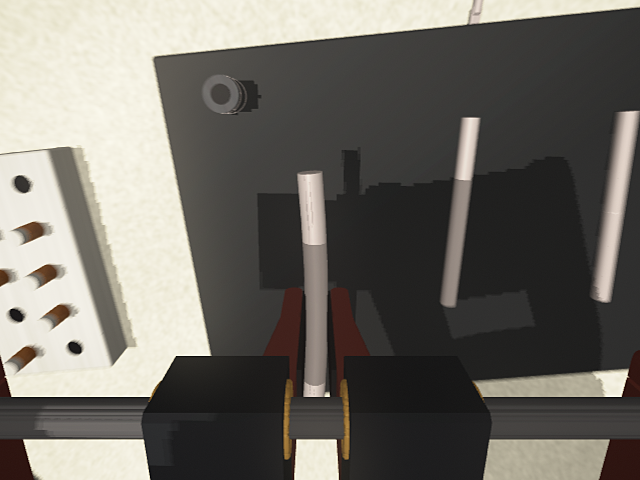

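The shaft is held between the tips at (312,285), and the other two are still on the plate.

move_arm([
  [2, -180, 0, 0, 0, 0, 5],
  [2, -180, 0, 0, 0, 0, 5],
  [2, -180, 0, 0, 0, 0, 5],
  [2, -180, 0, 0, 0, 0, 5],
  [2, -180, 0, 0, 0, 0, 5],
])

```text
t: 29.38
ee_pos: [508.7, -82.9, 141.3]
orientation: [2.237, -2.203, -0.002]
ft_force: [1.0, 0.7, -0.5]
width: 9.1
```

move_arm([
  [2, -180, 0, 0, 0, 0, 5],
  [2, -180, 0, 0, 0, 0, 5],
  [2, -180, 0, 0, 0, 0, 5],
  [2, -180, 0, 0, 0, 0, 5],
  [2, -180, 0, 0, 0, 0, 5],
])

```text
t: 29.8
ee_pos: [511.2, -263.5, 141.3]
orientation: [2.237, -2.204, -0.001]
ft_force: [-0.4, 0.5, -0.3]
width: 9.3
```

move_arm([
  [1, -84, 0, 0, 0, 0, 5],
  [1, -84, 0, 0, 0, 0, 5],
  [1, -84, 0, 0, 0, 0, 5],
  [1, -84, 0, 0, 0, 0, 5],
])

```text
t: 30.13
ee_pos: [511.9, -344.0, 141.0]
orientation: [2.238, -2.205, -0.004]
ft_force: [0.6, 0.2, -0.7]
width: 9.1
```

```bash
python3 - <<'E'
from h import *
o=get_obs();print(o["t"],o["ee_pos"],o["orientation"],o["width"],o["ft_force"])
w=get_image("wrist");save(w,"w4.png")
for d in recognise(w,"reject_tray")[:1]:print(d["bbox"],onz(w,d["bbox"][:2],30))
for d in mark_of(w,"reject_tray")[:1]:print(d,onz(w,d["location"][::-1],0))
E
```

```text
30.1333 [ 511.93096747 -343.95851099  141.02944662] [ 2.23756939 -2.20482098 -0.00394434] 9.139388596234037 [ 0.5504539   0.15977411 -0.71415466]
[306.1, 227.2, 212.7, 262.7] [ 517.70835061 -337.51488384   30.        ]
{'location': [225.7, 310.5], 'p': 0.86} [ 510.51030213 -340.25091298    0.        ]
```

View pics/w4.png

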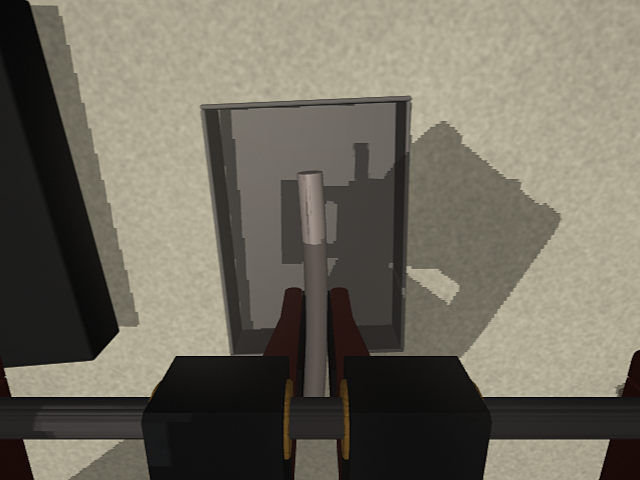

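move_arm([
  [0, 3, -40, 0, 0, 0, 5],
  [0, 3, -80, 0, 0, 0, 5],
  [0, 3, -110, 0, 0, 0, 5],
  [0, 3, -128, 0, 0, 0, 5],
  [0, 3, -132, 0, 0, 0, 5],
])

```text
t: 30.7
ee_pos: [510.7, -336.5, 7.1]
orientation: [2.243, -2.198, -0.011]
ft_force: [-1.1, -0.3, -1.3]
width: 9.6
```

move_arm([
  [0, 0, -1, 0, 0, 0, 5],
  [0, 0, -2, 0, 0, 0, 5],
  [0, 0, -3, 0, 0, 0, 5],
  [0, 0, -3, 0, 0, 0, 5],
])

```text
t: 31.03
ee_pos: [513.9, -340.4, 9.3]
orientation: [-2.241, 2.201, -0.004]
ft_force: [-0.1, 0.6, -1.5]
width: 9.1
```

move_arm([
  [0, 0, 0, 0, 0, 0, 5],
  [0, 0, 0, 0, 0, 0, 5],
])

```text
t: 31.2
ee_pos: [513.5, -340.4, 8.9]
orientation: [-2.241, 2.201, -0.003]
ft_force: [-0.3, -0.5, -0.6]
width: 8.9
```

Lower about 3 mm more, then release.

move_arm([
  [0, 0, -1, 0, 0, 0, 5],
  [0, 0, -2, 0, 0, 0, 5],
  [0, 0, -3, 0, 0, 0, 5],
  [0, 0, -3, 0, 0, 0, 5],
])

```text
t: 31.53
ee_pos: [513.1, -340.2, 5.2]
orientation: [-2.241, 2.202, -0.0]
ft_force: [-0.5, 0.1, 3.8]
width: 9.1
```

move_arm([
  [0, 0, 0, 0, 0, 0, 13],
  [0, 0, 0, 0, 0, 0, 20],
  [0, 0, 0, 0, 0, 0, 30],
  [0, 0, 0, 0, 0, 0, 30],
  [0, 0, 0, 0, 0, 0, 30],
])

```text
t: 31.95
ee_pos: [512.9, -340.0, 4.7]
orientation: [2.241, -2.202, -0.0]
ft_force: [0.2, -0.4, -0.1]
width: 29.6
```

move_arm([
  [0, 0, 10, 0, 0, 0, 30],
  [0, 0, 40, 0, 0, 0, 30],
  [0, 0, 80, 0, 0, 0, 30],
  [0, 0, 120, 0, 0, 0, 30],
  [0, 0, 160, 0, 0, 0, 30],
])

```text
t: 32.37
ee_pos: [512.6, -339.7, 167.0]
orientation: [2.241, -2.202, -0.001]
ft_force: [1.0, -1.0, 0.1]
width: 30.0
```

```bash
python3 - <<'E'
from h import *
w=get_image("wrist");t=get_image("top");s=get_image("side");print(get_obs()["t"],get_obs()["ee_pos"])
cv2.imwrite("pics/fin.png",np.vstack([np.hstack([cv2.resize(w["color"],(400,300)),cv2.resize(t["color"][100:340,130:450],(400,300))]),np.hstack([cv2.resize(s["color"][150:390,180:500],(400,300)),np.zeros((300,400,3),np.uint8)])])[:,:,::-1])
E
```

```text
32.5167 [ 515.06890311 -341.45352472  169.44606164]
```

View pics/fin.png

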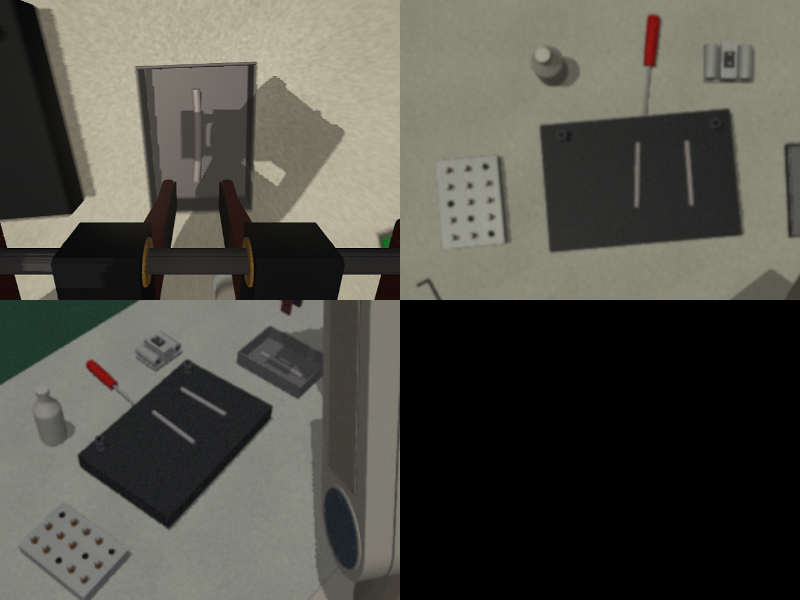

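The shaft lies inside the tray, at about (197,135) in the top-left panel. The other two are on the plate, and the bystanders that show are where they were.

```bash
python3 -c "
from workcell import *
print(close_job())"
```

```text
the job is handed in; nothing more can be done
None
```

I rolled all three shafts a full turn toward +y under the closed fingertips. The bent one is now in the reject tray, and the job was handed in at about 32.5 s of the 72 s allowed.

- **Right and middle shafts, straight:** contact height stayed within about 0.2 mm over the turn (61.1–61.3 mm), mostly at 2–5 N with one reading of 6 N. By the camera they travelled about 33 and 34 mm, against 31.4 mm for one turn.
- **Left shaft, bent:** it lifted the fingertip about 2 mm in the first half turn, lay low in the second, and began lifting again past the full turn. The force there was mostly 3–5.5 N. It rose to 8.8 N just past the full turn, more than the few newtons asked, and I then lifted off. The bow also shows in the wrist pictures.
- **Last checks:** the final pictures show the bent shaft lying in the tray, the two straight ones on the plate, and the gripper raised clear. The bystanders in view look unmoved. The septa jar was mostly out of view, so I did not check it.
- **Disagreements:** the networks gave a few false shaft positions, and positions of the same shaft differed by a few millimetres between cameras. During rolling there were sideways drag forces of up to 3.5 N along the shafts.

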